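# Prop the consumables chest open on its rod

### The arm

A 6-joint arm with a two-finger parallel gripper is mounted at the origin on a cart in front of the work surface, level with it; the furniture and walls round the work are solid. World frame = base frame: x ahead of the robot, y to its left, z up, the work surface at z = 0. Lengths are in m, angles in rad, forces in N, time in s.
With the tool pointing down it reaches from about 0.3 to 0.825 m from the base axis. Payload 5.4 kg.
Tool frame: the origin (TCP) lies at the very end of the fingers, on their centre line; the grasp point (between the pads) lies 19 mm behind it; z points along the fingers, y is the line along which they close (so a half turn about z gives the same grasp; the last joint's range is limited). The gripper opens to 92 mm and grips with 3 to 60 N. Pads are 20 mm wide; open, the fingers measure 128 mm over their backs; the gripper's body (75 mm by 189 mm) begins 69 mm behind the grasp point.
Start: joints at [1.09, 0.158, 1.597, -0, 1.386, -0.21], TCP at [0.154, 0.554, 0.215] pointing down, gripper open.
Joint ranges: [-2.91, 2.91], [-0.94, 2.29], [0.18, 2.7], [-1.29, 4.43], [0.17, 2.64], [-3, 3]. Speed limits (rad/s): [2.57, 2.57, 3.14, 3.14, 3.14, 3.14].

### API

Orientations are given as a rotation vector (axis times angle).
In Python, from workcell import bot gives the robot as it stands. Calls block until the motion is done:
- bot.goto(position, orientation): joint-space move of the TCP to a pose.
- bot.line_to(position, rot=None, max_speed=0.15): straight line of the TCP; rot=None keeps the orientation; max_speed is the mean speed in m/s.
- bot.set_joints(angles): joint-space move.
- bot.set_gripper(opening, newtons=None): opening from 0.0 (shut) to 1.0 (fully open); newtons is the grip in N (None keeps the last); returns when the fingers have stopped.
- bot.hold(seconds).
- bot.inverse_kinematics(position, orientation): joint angles nearest the present ones, or None.
- bot.read_camera(name): name is "scene" or "top"; returns a dict with "pixels" (420x560x3 uint8, blue, green, red), "fx", "fy", "cx", "cy" (pixels), "R" (3x3) and "t" (3): a world point X has camera coordinates R X + t. Camera axes: x right, y down, z forward; pixel columns grow to the right and rows downward; lengths in m; the calibration is good to about 2 mm. A picture is of the moment at which its call begins. There is no depth.
A pose or a line that the arm cannot do raises bot.MotionError and nothing moves.
- bot.job_done(): hands the job in; it is judged then, once.
Readings, each from a call of its own:
- bot.current_clock(): time.
- bot.current_joints(): joint angles.
- bot.current_joint_vel(): joint speeds.
- bot.current_effort(): joint torques, N m.
- bot.current_ee_pos(): TCP position.
- bot.current_tool_rot(): TCP orientation.
- bot.current_contact_force(): force on the tool from outside, world axes, zero at the start.
- bot.current_ft_torque(): the same for the moment, N m.
- bot.current_opening(): opening from 0.0 (shut) to 1.0 (fully open).
- bot.current_grip_force(): force on a finger pad.
Only numpy, scipy, OpenCV 4.12 (cv2) and the standard library are available. Lean on these libraries where they do the work, as an engineer would, in place of code of your own. Each camera call takes 0.05 s, during which the arm holds its last target. There are 200 camera calls.

### The job

Open the lid of the steel chest and prop it: swing the rod up from its rest inside the chest and let the lid down on it so that the rod's end sits fully in the hole of the steel strip under the lid and carries the lid. The strip has been screwed on by eye, so feel for the hole, move the rod and lid gently without forcing them against each other, and leave the things around the chest where they are.

Things in the scene. Friction and masses are not known exactly. Their poses are not given: they have to be found in the camera images.
- chest: low grey sheet-steel chest, 210 deep (x) x 130 wide (y) x 85 high without lid, too heavy to move; origin under its centre, z up. Own -x: front (handle side), +x: hinge side; it stands sideways, its front to the robot's left (yaw -1.8 to -1.34). In it lie a tape roll and a label roll, none higher than 60 mm above the bench.
- lid (a joint): opening angle of the lid (rad), 0 closed, stop at 1.466. About 0.75 kg. The hinge is stiff and damped: let go above about 1.36 the lid stands by itself; below about 1.25 it sinks slowly (0.05 to 0.3 rad/s) until something carries it. Resting with the rod's end in the hole it reads 0.87 to 0.90, with the rod's end on the strip beside the hole 0.91 to 0.965.
- lid_hinge (a point): middle of the hinge line, at (100, 0, 87) mm of the chest, parallel to the chest's y. For points of the lid, s is the distance from this line along the lid (towards the handle) and n the height square to the lid (up when closed). The lid is a pan, 136 wide, ending at s = 212 mm; its sheet's underside is at n = 24, its skirts reach down to n = 0.
- lid_handle (a point): middle of the lid's handle, a dark round bar, 10 mm thick, 70 long, parallel to the hinge, at s = 256, n = 12 mm, 39 mm clear of the lid's front skirt. Taken from above, with the lid closed or open, one finger on either side of the bar; it turns between the pads as the lid swings.
- rod (a joint): angle of the prop rod (rad), 0 lying level in its rest, pointing at the hinge; grows to 1.3 as its free end rises. Straight steel rod, 8 mm thick, with a rubber grip sleeve, 12 thick, 52 to 118 mm from the pivot; swings in the chest's x-z plane at y = -12 mm, stays where left (stiff pivot, 0.1 N m). Lying, it has 46 mm clear to either side, 20 below. In the hole it reads 0.55 to 0.73.
- rod_pivot (a point): pivot of the rod, inside the chest's front wall, at (-80, -12, 87) mm of the chest, 180 mm in front of the hinge line; its bracket with its pin reaches 14 mm to either side in y, 8 mm in x and 8 mm above it
- rod_tip (a point): centre of the rod's half-ball end (radius 4 mm), 160 mm from the pivot. Lid resting on it, it slides along the strip under 2 to 8 N across the middle of the rod, and drops into the hole by itself when slid over it at 20 mm/s or less. Once in, the rod stops against the hole's edge either way.
- strip (a point): where the hole was drawn: s = 108, n = 16 mm, over the rod. The steel strip under the lid's sheet is 28 wide, runs along the lid from s = 48 to 168; its smooth face is at n = 16, 8 mm off the sheet. Its one hole is 11 x 11 mm. The strip is really screwed on, hole and all, up to 12 mm nearer to or farther from the hinge than given here.
- carton: small taped cardboard box, 89 x 120 x 58 mm, behind the chest and to its right; origin under its centre
- tape_roll_pink: pink tape roll lying flat, 100 mm across, 48 high, left of the chest; origin under its centre
- terminal: black handheld terminal lying face up, 149 x 72 x 23 mm, farther left; origin under its centre

How it is judged:
By the outcome, as a careful person would: the job done as asked, in the order asked, and still so for the second after the job is handed in, with the robot touching nothing.
It also fails if it takes over 72 s, if anything falls off the work surface, if the arm or the gripper's body presses on something with over 40 N, if the wrist force passes 120 N, or if a joint passes its speed limit or range.

## Working session

There is one attempt and no reset: what is moved stays moved. The work goes in short steps, each a Python script; the robot and the scene stay as the last script left them, time stands still between calls to the robot, and variables do not carry over. Pictures are saved under pics/ and viewed, at most 10 in all, crops included, and the job is handed in when it is done.

```bash
ls; mkdir -p pics
python3 - <<'E'
from workcell import bot
import cv2
for n in("scene","top"):
    c=bot.read_camera(n); cv2.imwrite(f"pics/{n}0.png",c["pixels"]); print(n,c["fx"],c["cx"],c["cy"],c["R"],c["t"])
print(bot.current_clock(),bot.current_tool_rot())
E
```

```text
pics
scene 381.95427396220174 278.19561427424253 207.50565681516295 [[ 0.65165322 -0.75825632  0.01988535]
 [-0.51974049 -0.46545776 -0.71639298]
 [ 0.5524653   0.45650457 -0.69741356]] [-0.40134891  0.27188126  0.68491778]
top 477.3351935533066 275.62677130521666 213.803086100599 [[-0.0835737  -0.99648805  0.00519589]
 [-0.97267765  0.08044123 -0.2177783 ]
 [ 0.21659551 -0.02325447 -0.97598443]] [-0.0523358   0.55318317  1.20573735]
0.1 [-4.2403615e-01 -3.1122902e+00  2.4843354e-03]
```

View pics/scene0.png

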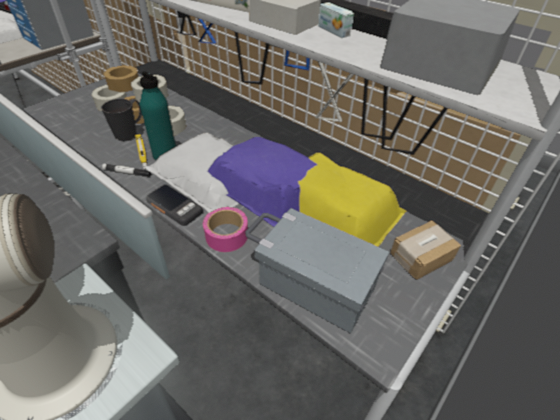

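View pics/top0.png

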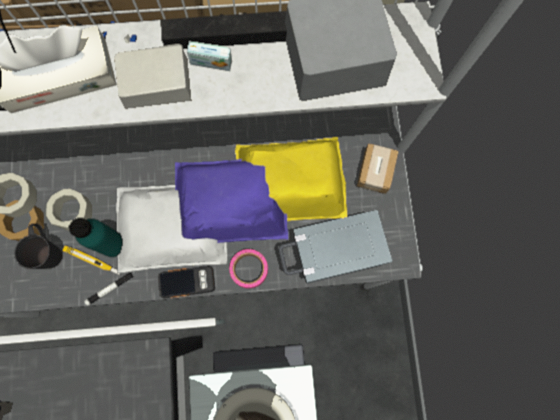

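```bash
cat > h.py <<'E'
import numpy as np, cv2
from workcell import bot
def ray(c,u,v,z):
    R=np.array(c["R"]);t=np.array(c["t"]); o=-R.T@t
    d=R.T@np.array([(u-c["cx"])/c["fx"],(v-c["cy"])/c["fy"],1]); return o+d*(z-o[2])/d[2]
def proj(c,X):
    p=np.array(c["R"])@X+np.array(c["t"]); return c["fx"]*p[0]/p[2]+c["cx"],c["fy"]*p[1]/p[2]+c["cy"]
E
python3 - <<'E'
from h import *
c=bot.read_camera("top"); im=c["pixels"]
print(im[245,345],im[258,283],im[258,289])
d=np.abs(im.astype(int)-im[240:250,340:350].reshape(-1,3).mean(0)).max(2)<22
m=(d*255).astype('uint8'); m[:205]=0;m[290:]=0;m[:,:270]=0;m[:,400:]=0
m=cv2.morphologyEx(m,cv2.MORPH_CLOSE,np.ones((5,5))); m=cv2.morphologyEx(m,cv2.MORPH_OPEN,np.ones((7,7)))
k=max(cv2.findContours(m,0,2)[0],key=cv2.contourArea); r=cv2.minAreaRect(k); b=cv2.boxPoints(r); print(r)
P=[ray(c,*p,.112) for p in b]; print(np.round(P,4)); print([np.linalg.norm(P[i]-P[i-1]) for i in range(4)])
# undistorted: rectify contour into world plane
W=np.array([ray(c,*p[0],.112)[:2] for p in k],dtype=np.float32)*1000
print("world rect mm",cv2.minAreaRect(W),cv2.boxPoints(cv2.minAreaRect(W)))
s=bot.read_camera("scene")["pixels"]
v=im.copy(); cv2.drawContours(v,[k],0,(0,0,255),1)
a=cv2.resize(v[200:300,240:410],None,fx=4.5,fy=4.5,interpolation=cv2.INTER_CUBIC)
cv2.imwrite("pics/lid.png",a)
E
```

```text
[165 163 151] [91 88 86] [105 106 105]
((342.69818115234375, 244.992431640625), (53.753570556640625, 87.32038116455078), 76.50426483154297)
[[ 0.4925 -0.1398  0.112 ]
 [ 0.5273 -0.3608  0.112 ]
 [ 0.3919 -0.3745  0.112 ]
 [ 0.3592 -0.1586  0.112 ]]
[np.float64(0.13454937573230938), np.float64(0.2237394834300885), np.float64(0.13611966562962732), np.float64(0.21839655656427845)]
world rect mm ((442.3759765625, -257.19256591796875), (135.04737854003906, 218.4560089111328), 8.693163871765137) [[ 359.11896 -159.42511]
 [ 392.13702 -375.37146]
 [ 525.633   -354.96002]
 [ 492.61493 -139.01367]]
```

View pics/lid.png

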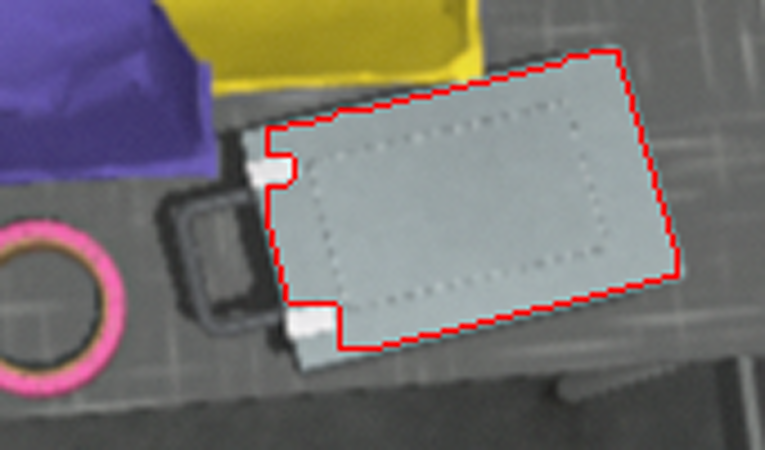

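Run:
```python
from h import *
c=bot.read_camera("top")
q=lambda u,v:(240+u/4.5-.4,200+v/4.5-.4)
n={}
for k,(u,v,z) in dict(fl=(245,130,.112),fr=(303,370,.112),bl=(620,48,.112),br=(680,278,.112),hb=(188,265,.099),h1=(172,208,.099),h2=(208,330,.099)).items():
    n[k]=ray(c,*q(u,v),z)[:2]; print(k,n[k].round(4))
f=(n['fl']+n['fr'])/2;b=(n['bl']+n['br'])/2
ax=(b-f)/np.linalg.norm(b-f); print("len",np.linalg.norm(b-f),"w",np.linalg.norm(n['fl']-n['fr']),np.linalg.norm(n['bl']-n['br']))
yaw=np.arctan2(ax[1],ax[0]); w=n['fl']-n['fr']; print("yaw",yaw,"from width",np.arctan2(-w[0],w[1]))
print("origin from front",f+.112*ax,"from handle",(n['h1']+n['h2'])/2+.156*ax, n['hb']+.156*ax)
# bag heights: shelf check
print(bot.current_ee_pos(),bot.current_opening())
s=bot.read_camera("scene")
# project predicted handle etc. in scene
o=f+.112*ax; ay=np.array([-ax[1],ax[0]])
for (x,y,z) in [(-.112,.068,.112),(-.112,-.068,.112),(.1,-.068,.112),(.1,.068,.112),(-.156,0,.099)]:
    print(np.round(proj(s,np.r_[o+x*ax+y*ay,z])),end=' ')
for z in(.08,.12,.16): print("yellow right corner top",ray(c,346,217,z),ray(s,378,243,z))
```

```text
fl [ 0.4939 -0.1401]
fr [ 0.3579 -0.1595]
bl [ 0.5234 -0.3564]
br [ 0.3909 -0.3726]
hb [ 0.4223 -0.102 ]
h1 [ 0.4552 -0.0958]
h2 [ 0.3853 -0.1099]
len 0.21698649365587652 w 0.13733877922177476 0.1335105677152743
yaw -1.4261675321423566 from width -1.4291751779632027
origin from front [ 0.44205382 -0.26060376] from handle [ 0.44271142 -0.25721968] [ 0.44482784 -0.25634117]
[0.15367791 0.55376748 0.21413602] 0.9998329596612622
[292. 208.] [255. 249.] [357. 302.] [386. 250.] [256. 223.] yellow right corner top [ 0.51906488 -0.28006914  0.08      ] [ 0.55813692 -0.3202224   0.08      ]
yellow right corner top [ 0.51096558 -0.27312202  0.12      ] [ 0.52258334 -0.33156248  0.12      ]
yellow right corner top [ 0.50286629 -0.2661749   0.16      ] [ 0.48702975 -0.34290255  0.16      ]
```

Run:
```python
from h import *
im=cv2.imread("pics/scene0.png"); cv2.imwrite("pics/scrop.png",cv2.resize(im[180:340,180:420],None,fx=3.2,fy=3.2,interpolation=cv2.INTER_CUBIC))
```

```text
(no output)
```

View pics/scrop.png

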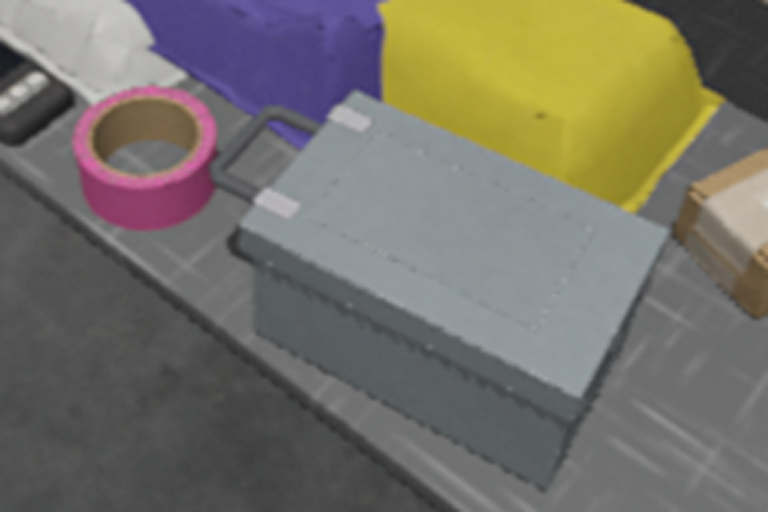

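```bash
cat >> h.py <<'E'
from scipy.spatial.transform import Rotation as Ro
O=np.array([.4425,-.2585,0]); YAW=-1.427
ex=np.array([np.cos(YAW),np.sin(YAW),0]); ey=np.array([-ex[1],ex[0],0]); ez=np.array([0,0,1.])
def W(x,y,z): return O+(x*ex+y*ey+z*ez)/1000     # chest mm -> world m
def pose(p,tilt=0,close='x',sgn=1,depth=19):
    """TCP pose with the point `depth` mm behind the finger ends at chest point p (mm)"""
    z=np.sin(tilt)*ex-np.cos(tilt)*ez
    y=sgn*(np.cos(tilt)*ex+np.sin(tilt)*ez if close=='x' else ey)
    R=np.column_stack([np.cross(y,z),y,z])
    return W(*p)+z*depth/1000, Ro.from_matrix(R).as_rotvec()
def lid(L,s,n): return np.array([100-s*np.cos(L)+n*np.sin(L),0,87+s*np.sin(L)+n*np.cos(L)])
def rod(a,r): return np.array([-80+r*np.cos(a),-12,87+r*np.sin(a)])
E
python3 - <<'E'
from h import *
for s in(1,-1):
    for L in(0,.7,1.0,1.43):
        j=bot.inverse_kinematics(*pose(lid(L,256,12),0,'x',s)); print('h',s,L,None if j is None else np.round(j,2))
    p=pose(lid(1.43,256,12)+[0,0,60],0,'x',s); j=bot.inverse_kinematics(*p); print('up',None if j is None else np.round(j,2))
    for a in(0,.4,.6,.8):
      for t in (0,.5,1):
        j=bot.inverse_kinematics(*pose(rod(a,80),t*a,'y',s)); print('r',s,a,t,None if j is None else np.round(j,2))
c=bot.read_camera("top")
for z in(.3,.5,.7): print(z,ray(c,340,107,z))
print(np.round(bot.current_joints(),2))
E
```

```text
h 1 0 [-0.52 -0.06  2.11 -0.    1.09  0.9 ]
h 1 0.7 [-0.64 -0.16  1.86 -0.    1.44  0.79]
h 1 1.0 [-0.73 -0.09  1.71 -0.    1.53  0.7 ]
h 1 1.43 [-0.85  0.08  1.47 -0.    1.59  0.58]
up [-0.85  0.08  1.36 -0.    1.71  0.58]
r 1 0 0 [-0.78  0.14  1.92 -0.    1.07 -0.93]
r 1 0 0.5 [-0.78  0.14  1.92 -0.    1.07 -0.93]
r 1 0 1 [-0.78  0.14  1.92 -0.    1.07 -0.93]
r 1 0.4 0 [-0.78  0.09  1.92 -0.    1.14 -0.92]
r 1 0.4 0.5 [-0.69  0.    2.02 -0.16  0.98 -0.76]
r 1 0.4 1 [-0.6  -0.05  2.11 -0.39  0.84 -0.51]
r 1 0.6 0 [-0.77  0.05  1.92 -0.    1.17 -0.91]
r 1 0.6 0.5 [-0.64 -0.06  2.06 -0.26  0.94 -0.64]
r 1 0.6 1 [-0.48 -0.09  2.18 -0.69  0.8  -0.2 ]
r 1 0.8 0 [-0.75  0.02  1.93 -0.    1.19 -0.9 ]
r 1 0.8 0.5 [-0.57 -0.11  2.11 -0.38  0.91 -0.51]
r 1 0.8 1 [-0.36 -0.07  2.23 -1.02  0.83  0.16]
h -1 0 [-0.52 -0.06  2.11 -0.    1.09 -2.24]
h -1 0.7 [-0.64 -0.16  1.86 -0.    1.44 -2.36]
h -1 1.0 [-0.73 -0.09  1.71 -0.    1.53 -2.44]
h -1 1.43 [-0.85  0.08  1.47 -0.    1.59 -2.56]
up [-0.85  0.08  1.36 -0.    1.71 -2.56]
r -1 0 0 [-0.78  0.14  1.92 -0.    1.07  2.21]
r -1 0 0.5 [-0.78  0.14  1.92 -0.    1.07  2.21]
r -1 0 1 [-0.78  0.14  1.92 -0.    1.07  2.21]
r -1 0.4 0 [-0.78  0.09  1.92 -0.    1.14  2.22]
r -1 0.4 0.5 [-0.69  0.    2.02 -0.16  0.98  2.38]
r -1 0.4 1 [-0.6  -0.05  2.11 -0.39  0.84  2.63]
r -1 0.6 0 [-0.77  0.05  1.92 -0.    1.17  2.23]
r -1 0.6 0.5 [-0.64 -0.06  2.06 -0.26  0.94  2.5 ]
r -1 0.6 1 [-0.48 -0.09  2.18 -0.69  0.8   2.95]
r -1 0.8 0 [-0.75  0.02  1.93 -0.    1.19  2.24]
r -1 0.8 0.5 [-0.57 -0.11  2.11 -0.38  0.91  2.63]
r -1 0.8 1 [-0.36 -0.07  2.23 -1.02  0.83 -2.98]
0.3 [ 0.72789368 -0.25770378  0.3       ]
0.5 [ 0.63659645 -0.21979154  0.5       ]
0.7 [ 0.54529921 -0.18187931  0.7       ]
[ 1.09  0.16  1.6  -0.    1.39 -0.21]
```

Run:
```python
from h import *
p=bot.current_ee_pos(); bot.line_to([p[0],p[1],.34],max_speed=.25)
bot.set_gripper(.36)
P,r=pose(lid(0,256,12)+[0,0,90]); bot.goto(P,r); print(bot.current_clock(),bot.current_ee_pos(),P)
c=bot.read_camera("top");cv2.imwrite("pics/t2.png",cv2.resize(c["pixels"][170:310,230:420],None,fx=4,fy=4))
c=bot.read_camera("scene");cv2.imwrite("pics/s2.png",cv2.resize(c["pixels"][120:320,160:420],None,fx=3,fy=3))
```

```text
4.55 [ 0.42045579 -0.10369583  0.17020447] [ 0.420145   -0.10411006  0.17      ]
```

View pics/s2.png

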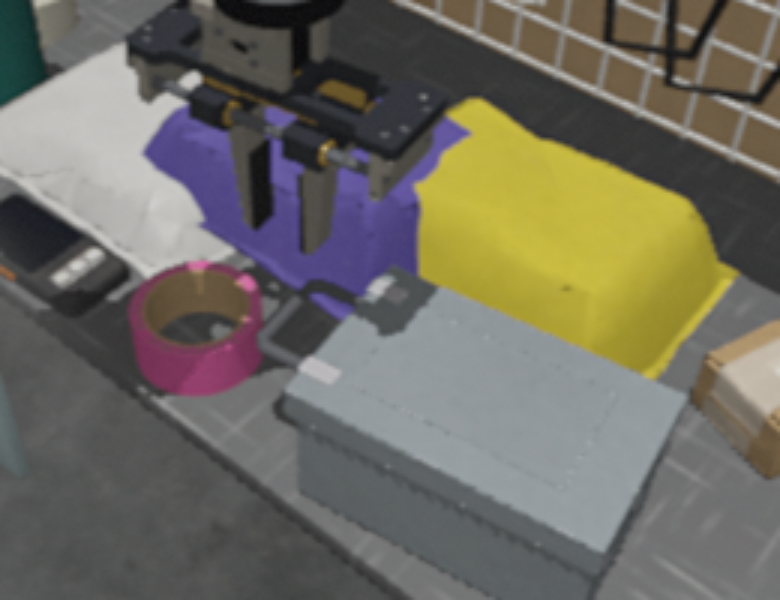

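The fingers (tips at about px (260,225) and (315,250)) are above the handle, squared to the bar at about (280,330). Descend, grip and swing.

Run:
```python
from h import *
P,r=pose(lid(0,256,12)); bot.line_to(P,r,max_speed=.08)
print("down",bot.current_contact_force())
bot.set_gripper(0,20); print("grip",bot.current_opening()*92,bot.current_grip_force(),bot.current_contact_force(),bot.current_ee_pos()-P)
if 6<bot.current_opening()*92<16:
    for L in np.arange(.1,.45,.1):
        P,r=pose(lid(L,256,12)); bot.line_to(P,r,max_speed=.12)
        print(round(L,2),bot.current_contact_force().round(1),bot.current_opening()*92)
print(bot.current_clock())
```

```text
down [ 1.21823058  0.4710473  -0.04319129]
grip 9.014428333187535 19.991434514522552 [-0.47617878 -4.99305791 -1.59557719] [ 0.00038129 -0.00121267  0.00030928]
0.1 [ 1.7 -6.4 -3.3] 9.312240609728537
0.2 [ 2.5 -5.8 -4.5] 8.981540496364191
0.3 [ 1.9 -6.  -5. ] 9.443149250752397
0.4 [ 3.8 -4.  -5.1] 9.420461943506341
7.875
```

Run:
```python
from h import *
for L in (.6,.8,1.0,1.2,1.32,1.42):
    P,r=pose(lid(L,256,12)); bot.line_to(P,r,max_speed=.15)
    print(round(L,2),bot.current_contact_force().round(1),round(bot.current_opening()*92,1))
bot.set_gripper(.36); P,r=pose(lid(1.42,256,12)+[0,0,70]); bot.line_to(P,r,max_speed=.25)
print(bot.current_contact_force().round(1))
# swing away to the front (chest -x), above the rod
P,r=pose(np.r_[-10,-12,330],0,'y'); P2=P
bot.line_to(pose(np.r_[-10,-12,430],0,'x')[0],max_speed=.3)
c=bot.read_camera("top");cv2.imwrite("pics/t3.png",cv2.resize(c["pixels"][170:310,230:420],None,fx=4,fy=4))
c=bot.read_camera("scene");cv2.imwrite("pics/s3.png",cv2.resize(c["pixels"][120:320,160:420],None,fx=3,fy=3))
print(bot.current_clock())
```

```text
0.6 [2.3 4.5 0.5] 9.6
0.8 [0.2 9.7 6.9] 9.2
1.0 [-2.   9.6 13.8] 9.2
1.2 [ 1.   4.9 12.5] 8.9
1.32 [ 2.8  2.4 10.4] 9.1
1.42 [3.9 1.2 8.8] 9.3
[ 0.4  0.4 -0.9]
12.0083
```

View pics/s3.png

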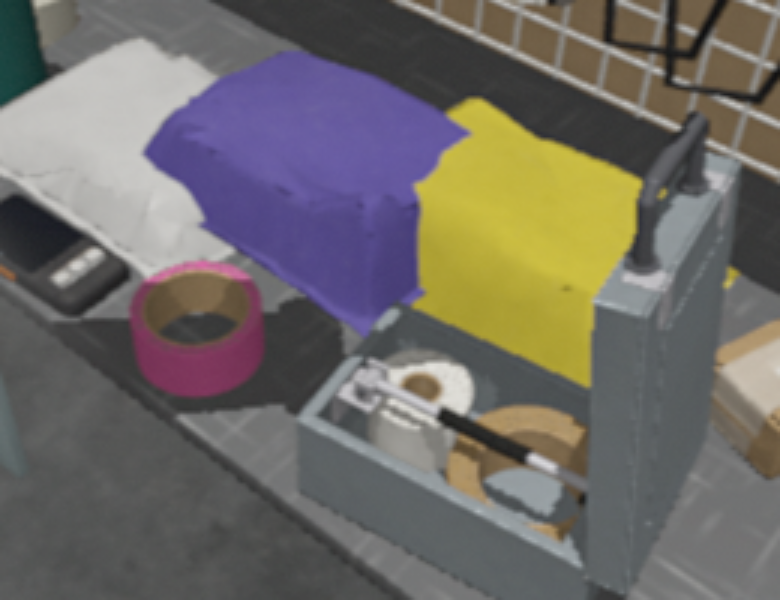

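Run:
```python
from h import *
c=bot.read_camera("scene"); 
for u,v in((442,413),(528,460),(370,380)):
    X=ray(c,160+u/3-.33,120+v/3-.33,.087)-O; print((X@ex*1000).round(1),(X@ey*1000).round(1))
P,r=pose(np.r_[-8,-12,230],0,'y')
bot.goto(*pose(np.r_[-10,-12,330],0,'y')); bot.set_gripper(.4)
bot.line_to(P,r,max_speed=.25)
print(bot.current_ee_pos()-P,bot.current_clock(),bot.current_contact_force())
c=bot.read_camera("scene");cv2.imwrite("pics/s4.png",cv2.resize(c["pixels"][120:320,160:420],None,fx=3,fy=3))
c=bot.read_camera("top");cv2.imwrite("pics/t4.png",cv2.resize(c["pixels"][170:310,230:420],None,fx=4,fy=4))
```

```text
-24.8 -13.3
39.4 -16.2
-79.1 -15.5
[ 0.00030176 -0.00026791  0.00093401] 14.275 [ 0.33333304 -0.57668841  0.60182439]
```

View pics/s4.png

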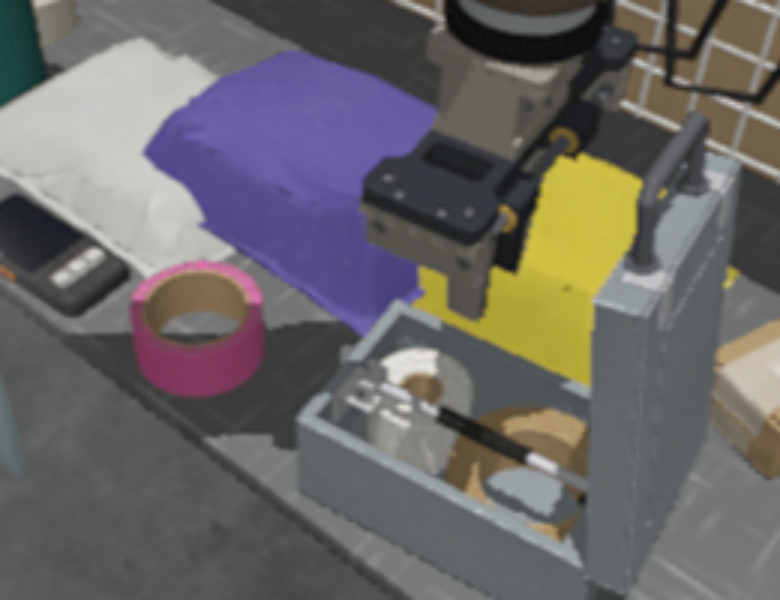

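Run:
```python
from h import *
c=bot.read_camera("top"); s=bot.read_camera("scene")
for tp in((337,207),(342,214),(333,203)):
  for z in(0,.05,.08,.1,.12,.14,.16): print(tp,z,ray(c,*tp,z)[:2].round(3),ray(s,355,211,z)[:2].round(3))
for r in (0.,):
    for u,v in((353,217),(346,217)): print(c["pixels"][v,u])
im=c["pixels"]; print([tuple(map(int,im[y,325])) for y in range(180,222,4)]); print([tuple(map(int,im[190,x])) for x in range(316,350,3)])
```

```text
(337, 207) 0 [ 0.566 -0.272] [ 0.684 -0.199]
(337, 207) 0.05 [ 0.554 -0.264] [ 0.636 -0.22 ]
(337, 207) 0.08 [ 0.548 -0.26 ] [ 0.607 -0.233]
(337, 207) 0.1 [ 0.543 -0.256] [ 0.587 -0.242]
(337, 207) 0.12 [ 0.539 -0.253] [ 0.568 -0.25 ]
(337, 207) 0.14 [ 0.534 -0.25 ] [ 0.548 -0.259]
(337, 207) 0.16 [ 0.53  -0.247] [ 0.529 -0.268]
(342, 214) 0 [ 0.545 -0.284] [ 0.684 -0.199]
(342, 214) 0.05 [ 0.534 -0.276] [ 0.636 -0.22 ]
(342, 214) 0.08 [ 0.528 -0.271] [ 0.607 -0.233]
(342, 214) 0.1 [ 0.524 -0.267] [ 0.587 -0.242]
(342, 214) 0.12 [ 0.52  -0.264] [ 0.568 -0.25 ]
(342, 214) 0.14 [ 0.515 -0.261] [ 0.548 -0.259]
(342, 214) 0.16 [ 0.511 -0.257] [ 0.529 -0.268]
(333, 203) 0 [ 0.578 -0.262] [ 0.684 -0.199]
(333, 203) 0.05 [ 0.566 -0.255] [ 0.636 -0.22 ]
(333, 203) 0.08 [ 0.559 -0.25 ] [ 0.607 -0.233]
(333, 203) 0.1 [ 0.555 -0.247] [ 0.587 -0.242]
(333, 203) 0.12 [ 0.55  -0.244] [ 0.568 -0.25 ]
(333, 203) 0.14 [ 0.545 -0.241] [ 0.548 -0.259]
(333, 203) 0.16 [ 0.54  -0.238] [ 0.529 -0.268]
[138 153 154]
[100 111 112]
[(43, 187, 207), (47, 198, 219), (46, 202, 221), (45, 203, 222), (36, 141, 154), (34, 148, 163), (29, 140, 155), (34, 142, 156), (30, 139, 152), (42, 136, 150), (146, 160, 162)]
[(44, 203, 221), (47, 204, 224), (44, 204, 223), (48, 202, 222), (47, 194, 215), (43, 189, 209), (42, 166, 184), (35, 142, 157), (28, 85, 93), (37, 42, 49), (47, 56, 65), (164, 182, 184)]
```

View pics/t4.png

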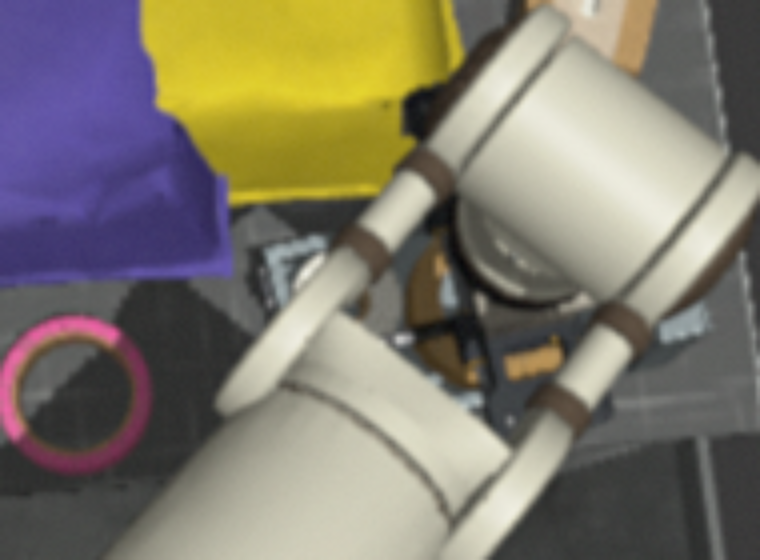

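The picture shows the yellow bag's front slope is clear of the gripper. Its top edge is near row 100 of the crop, which puts the bag about 0.12 high and starting at x≈0.565. Shift the chest origin by the rod measurement, descend and grip the sleeve.

```bash
sed -i 's/^def W/O=O+.0015*ex-.0025*ey\ndef W/' h.py
python3 - <<'E'
from h import *
P,r=pose(rod(0,80)+[0,0,50],0,'y',depth=13); bot.line_to(P,r,max_speed=.2)
P,r=pose(rod(0,80),0,'y',depth=13); bot.line_to(P,r,max_speed=.08)
f=bot.current_contact_force(); print("down",f.round(1))
if np.linalg.norm(f)<8:
    bot.set_gripper(0,12); print("grip",bot.current_opening()*92,bot.current_grip_force(),bot.current_contact_force().round(1))
    if 8<bot.current_opening()*92<16:
        for a in (.15,.3,.45,.6,.72,.85):
            P,r=pose(rod(a,80),.7*a,'y',depth=13); bot.line_to(P,r,max_speed=.05); print(a,bot.current_contact_force().round(1),round(bot.current_opening()*92,1))
c=bot.read_camera("scene");cv2.imwrite("pics/s5.png",cv2.resize(c["pixels"][120:320,160:420],None,fx=3,fy=3))
print(bot.current_clock())
E
```

```text
down [-0.3 -0.6  0.2]
grip 11.499883744674088 12.000172734260559 [-1.3 -0.3  1.1]
0.15 [-1.4 -1.5 -1.4] 11.5
0.3 [ 0.  -1.4 -0.9] 11.6
0.45 [-1.1 -2.4  0.4] 11.4
0.6 [-1.4 -2.8 -0.2] 11.5
0.72 [-0.4 -2.   0.1] 11.3
0.85 [-1.8 -3.   0.6] 11.5
18.6417
```

Run:
```python
from h import *
A=.79
P,r=pose(rod(A,80),.7*A,'y',depth=13); bot.line_to(P,r,max_speed=.04); print(bot.current_contact_force().round(1))
bot.set_gripper(.36)
P,r=pose(rod(A,80),.7*A,'y',depth=-50); bot.line_to(P,r,max_speed=.2)
P,r=pose(np.r_[-60,0,420],0,'x'); bot.goto(P,r); print(bot.current_clock())
c=bot.read_camera("scene");cv2.imwrite("pics/s6.png",cv2.resize(c["pixels"][100:320,160:420],None,fx=2.7,fy=2.7))
c=bot.read_camera("top");cv2.imwrite("pics/t6.png",cv2.resize(c["pixels"][170:310,230:420],None,fx=4,fy=4))
t=rod(A,160)-[100,0,87]; R=np.hypot(t[0],t[2]); print("contact L",np.arctan2(t[2],-t[0])-np.arcsin(12/R), "s",np.sqrt(R*R-144))
```

```text
[-0.5 -2.2 -0.7]
20.8583
contact L 0.9446836035375958 s 131.58461087236304
```

View pics/s6.png

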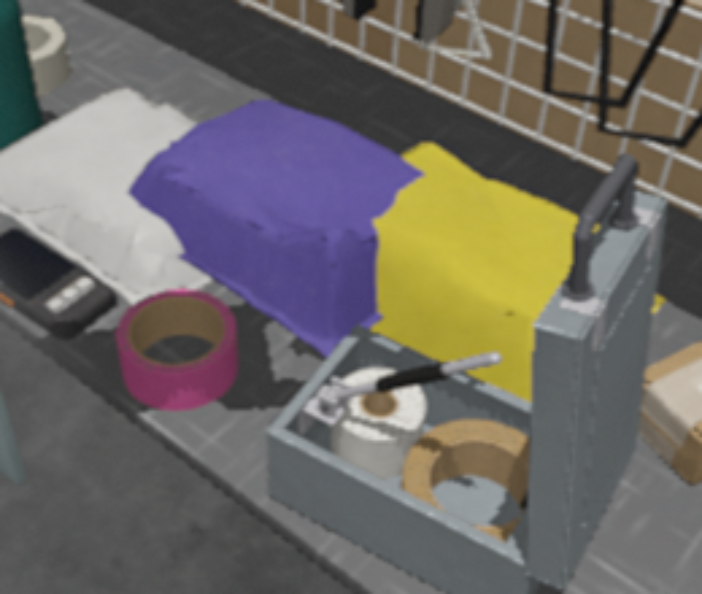

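Run:
```python
from h import *
c=bot.read_camera("scene")
print("tip pred",[np.round(proj(c,W(*rod(a,160))),1) for a in(.72,.79,.86)],"seen 342.2 233.3; handle",[np.round(proj(c,W(*lid(L,256,12))),1) for L in(1.36,1.42,1.46)],"seen ~384 173")
bot.set_gripper(.6)
bot.line_to(pose(lid(1.42,256,12)+[0,0,70])[0],max_speed=.3)
P,r=pose(lid(1.42,256,12)); bot.line_to(P,r,max_speed=.12); print(bot.current_contact_force().round(1))
bot.set_gripper(0,15); print("grip",bot.current_opening()*92,bot.current_contact_force().round(1),bot.current_clock())
if 6<bot.current_opening()*92<16:
    for L in (1.3,1.2,1.1,1.03):
        P,r=pose(lid(L,256,12)); bot.line_to(P,r,max_speed=.1); print(L,bot.current_contact_force().round(1),round(bot.current_opening()*92,1))
print(bot.current_clock())
```

```text
tip pred [array([345.1, 236.1]), array([341.7, 231.1]), array([337.9, 226.1])] seen 342.2 233.3; handle [array([374.5, 168.1]), array([384.8, 170.7]), array([391.8, 172.8])] seen ~384 173
[0.3 0.3 0.9]
grip 9.264671037632802 [-0.8 -0.1  0.4] 23.6
1.3 [-1.9  1.6  3.1] 9.5
1.2 [-3.4  0.6  2.8] 9.3
1.1 [-3.8  1.2  2.4] 9.5
1.03 [-4.3  1.5 -0.2] 9.5
25.2083
```

Run:
```python
from h import *
for L in (1.0,.975):
    P,r=pose(lid(L,256,12)); bot.line_to(P,r,max_speed=.03); print(L,bot.current_contact_force().round(1))
bot.set_gripper(.62); bot.hold(.8); print(bot.current_contact_force().round(1))
P,r=pose(lid(.95,256,12)+[-2,0,75]); bot.line_to(P,r,max_speed=.15); print(bot.current_contact_force().round(1))
# move to staging: front of the chest, tilted, on the push line
A=.77
P,r=pose(rod(A,80),.8,'y',depth=-130); 
bot.goto(*pose(np.r_[-190,-12,400],.3,'y')); bot.set_gripper(0,10)
for n in("scene","top"):
    c=bot.read_camera(n); cv2.imwrite(f"pics/{n}7.png",c["pixels"])
s=bot.read_camera("scene")
for L in(.87,.9,.93,.96): print(L,np.round(proj(s,W(*lid(L,256,12))),1))
print(bot.current_clock(),np.round(bot.inverse_kinematics(P,r),2))
im=cv2.imread("pics/scene7.png"); cv2.imwrite("pics/s7.png",cv2.resize(im[130:320,210:410],None,fx=3.1,fy=3.1))
```

```text
1.0 [-5.6 -0.5 -1.5]
0.975 [-4.5 -0.2 -2.5]
[ 0.3  0.2 -0. ]
[ 0.3 -0.2 -0.1]
0.87 [303.5 167.7]
0.9 [307.  166.8]
0.93 [310.6 166. ]
0.96 [314.3 165.3]
30.3667 [-0.1  -0.29  2.18 -0.86  1.17  0.07]
```

View pics/s7.png

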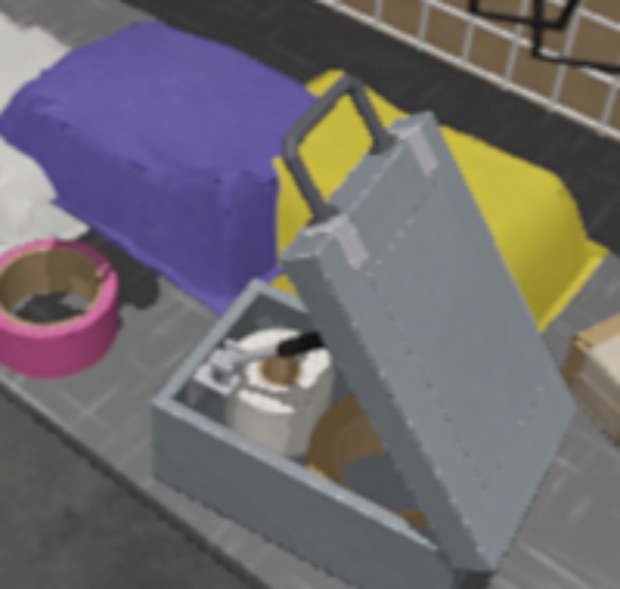

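Handle bar centre at (320,114) in the crop, i.e. scene pixel (313,167), so L≈0.95: the lid rests on the strip, beside the hole. Now push the rod gently down until it drops in.

Run:
```python
from h import *
T=.72; RR=76; d=np.sin(T)*ex-np.cos(T)*ez
bot.goto(*pose(rod(.78,RR),T,'y',depth=-110)); 
bot.line_to(pose(rod(.79,RR),T,'y',depth=-16)[0],max_speed=.12); print(bot.current_contact_force().round(1),bot.current_clock())
f0=bot.current_contact_force(); log=[]
for a in np.arange(.86,.50,-.013):
    P,r=pose(rod(a,RR),T,'y',depth=-6); bot.line_to(P,r,max_speed=.006)
    f=-(bot.current_contact_force()-f0)@d; log.append((round(a,3),round(f,1)))
    if f>8.5: break
print(log,bot.current_clock(),bot.current_contact_force().round(1))
```

```text
[-0.   0.7 -0.5] 32.0417
[(np.float64(0.86), np.float64(-1.2)), (np.float64(0.847), np.float64(-0.2)), (np.float64(0.834), np.float64(-0.5)), (np.float64(0.821), np.float64(0.5)), (np.float64(0.808), np.float64(0.0)), (np.float64(0.795), np.float64(-0.2)), (np.float64(0.782), np.float64(0.3)), (np.float64(0.769), np.float64(2.7)), (np.float64(0.756), np.float64(4.3)), (np.float64(0.743), np.float64(2.9)), (np.float64(0.73), np.float64(2.7)), (np.float64(0.717), np.float64(2.2)), (np.float64(0.704), np.float64(3.5)), (np.float64(0.691), np.float64(4.7)), (np.float64(0.678), np.float64(4.1)), (np.float64(0.665), np.float64(5.4)), (np.float64(0.652), np.float64(4.3)), (np.float64(0.639), np.float64(0.8)), (np.float64(0.626), np.float64(0.3)), (np.float64(0.613), np.float64(1.9)), (np.float64(0.6), np.float64(7.4)), (np.float64(0.587), np.float64(17.1))] 39.6333 [-5.9 11.9 11.8]
```

The force fell at a≈0.64 (the drop), then rose sharply at 0.59 (the hole's edge). Back off and verify from the camera.

Run:
```python
from h import *
T=.72
bot.line_to(pose(rod(.62,76),T,'y',depth=-25)[0],max_speed=.06)
bot.line_to(pose(rod(.70,76),T,'y',depth=-120)[0],max_speed=.2)
bot.goto(*pose(np.r_[-190,-12,400],.3,'y')); bot.hold(.5)
c=bot.read_camera("scene"); cv2.imwrite("pics/scene8.png",c["pixels"])
a=cv2.imread("pics/scene7.png"); b=c["pixels"]
# track lid features (sheet, tape patches, handle)
m=np.zeros(a.shape[:2],'uint8'); cv2.fillPoly(m,[np.array([(303,207),(349,166),(396,260),(370,312)])],255); m[150:205,298:338]=255
g=[cv2.cvtColor(i,cv2.COLOR_BGR2GRAY) for i in(a,b)]
p=cv2.goodFeaturesToTrack(g[0],40,.02,4,mask=m); q,st,_=cv2.calcOpticalFlowPyrLK(*g,p,None,winSize=(15,15))
for x,y in zip(p[st>0].reshape(-1,2),q[st>0].reshape(-1,2)):
    if x[1]<215: print(x.round(),(y-x).round(1))
for L in(.87,.89,.95):
    print(L,[np.round(proj(c,W(*(lid(L,s,n)+[0,y,0]))),1) for s,n,y in((256,12,0),(212,25,68),(212,25,-68))])
print(bot.current_clock(),bot.current_contact_force().round(1))
```

```text
[321. 161.] [-6.8  2. ]
[319. 154.] [ 5.5 -1. ]
[299. 181.] [ 0.5 15.2]
[309. 202.] [-7.1  0.5]
[310. 158.] [ 7.  -1.8]
[330. 179.] [-6.5  1.3]
[328. 159.] [-13.5  -7. ]
[352. 172.] [-9.  -3.4]
[315. 193.] [-7.  1.]
[319. 198.] [-6.9  0.8]
[337. 174.] [-11.2  -6. ]
[335. 169.] [-14.6  -9.9]
[306. 178.] [-6.8  4.6]
[329. 175.] [-6.7  1.5]
[344. 171.] [-10.4  -6. ]
[303. 181.] [-6.2  4.8]
[314. 203.] [-6.9  0.7]
[328. 212.] [-6.3  0.4]
[347. 185.] [-6.5  0.8]
[317. 164.] [-6.7  2.5]
[312. 211.] [-7.6  0.2]
[326. 168.] [-5.8  3.7]
[309. 173.] [-6.8  3.3]
[341. 175.] [-6.7  1.2]
[318. 207.] [-6.6  0.6]
[303. 186.] [ 1.2 16.7]
[324. 204.] [-6.5  0.5]
[322. 186.] [-5.9  0.6]
[308. 195.] [-7.5  1. ]
[342. 201.] [-7.4  0.1]
0.87 [array([303.5, 167.7]), array([340.6, 166.6]), array([302.1, 212. ])]
0.89 [array([305.8, 167.1]), array([342.6, 166.3]), array([304.2, 211.9])]
0.95 [array([313. , 165.5]), array([348.9, 165.5]), array([310.9, 211.7])]
42.0917 [ 0.1  0.4 -0.1]
```

```bash
python3 -c "
from workcell import bot
print(bot.job_done())"
```

```text
the job is handed in; nothing more can be done
None
```

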